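# Stand the ring dishes in the chrome hall rack

## Task

Put the two ring dishes that lean on the tray's easels away in the chrome wire rack, standing upright between its tines in a row with the white one: first the blue dish into the middle slot beside the white dish, then the terracotta dish into the free end slot. They are ceramic: lower each one gently all the way down onto the rack's rails before you let go of it, without pressing hard. Leave the white dish, the things on the tray and the other things on the table where they are.

Things in the scene. Friction and masses are not known exactly. Their poses are not given: they have to be found in the camera images.
- blue_dish_center (a point): Flat ceramic ring dish, blue with a white ring: a disc 100 mm across, 9 mm thick, flat parallel faces, about 150 g. Point at the disc's centre, half-way through its thickness; z axis square to the faces. At the start it leans on an easel on the tray, its plane 33 degrees from upright, upper edge towards the robot; its upper half stands free on both faces.
- terracotta_dish_center (a point): Flat ceramic ring dish, terracotta brown with a pale ring: a disc 100 mm across, 9 mm thick, flat parallel faces, about 150 g. Point at the disc's centre, half-way through its thickness; z axis square to the faces. At the start it leans on an easel on the tray, its plane 33 degrees from upright, upper edge towards the robot; its upper half stands free on both faces.
- white_dish_center (a point): Flat ceramic ring dish, white with a brass-coloured ring: a disc 100 mm across, 9 mm thick, flat parallel faces, about 150 g. Point at the disc's centre, half-way through its thickness; z axis square to the faces. It already stands upright in the far end slot of the rack.
- blue_dish: The blue dish as a body (origin and axes as at its centre point).
- terracotta_dish: The terracotta dish as a body (origin and axes as at its centre point).
- rack: Fixed chrome wire rack, 186 (x) x 96 (y) x 65 mm high; origin under its middle at table level, z up, x along the row of three slots (66 mm apart) from the free end to the white dish. Each slot: 13 mm clear along x between round-tipped upright 5 mm tines at y = +-28 mm, tips 64.5 mm up. Dishes rest on two lengthwise 6 mm rails at y = +-28 mm, axis 20 mm up; their tops then stand 115 mm up.
- slot_near (a point): The rack's free end slot, nearest the robot: where the centre of a dish lies once it rests on the rails, 65 mm above the table. Axes as the rack's: x square to the faces of a dish standing in it.
- slot_mid (a point): The rack's middle slot, beside the white dish: where the centre of a dish lies once it rests on the rails, 65 mm above the table. Axes as the rack's.
- tray: Fixed wooden tray, 250 (x) x 300 mm (y), floor 12, rim 22 mm up; origin under its middle at table level. Two wooden easels hold dishes with centres at x 45, y +-66, z 63.5 mm. Each: two sloping ribs 60 mm apart (clear gap), ending 16 mm up the slope past the dish's centre, and two brass pegs under the dish's lower edge 34 mm either side, standing 9 mm out past its upper face.
- remote: Black plastic remote with rubber keys, 42 x 150 x 16 mm, lying on the near part of the tray; origin at the centre of its underside. Leave alone.
- whistle: Red plastic whistle, about 45 x 18 x 22 mm, on the near part of the tray; origin on its underside. Leave alone.
- opener: Flat stainless steel bottle opener, 32 x 120 x 4 mm, on the tray floor between the remote and the easels; origin on its underside. Leave alone.
- key_bowl: White ceramic bowl, 110 mm across, 45 mm high, on the table beyond the tray and rack; origin at the centre of its underside. Leave alone.
- torch: Aluminium and black torch, about 34 x 138 x 34 mm, on the table to the right of the tray; origin on its underside. Leave alone.
- glasses_case: Blue glasses case, 60 x 160 x 35 mm, on the table to the left of the rack; origin at the centre of its underside. Leave alone.
There are look-alikes about, which are no part of the job. Leave any purple or red look-alike of the terracotta_dish alone.

How it is judged:
By the outcome, as a careful person would: the job done as asked, in the order asked, and still so for the second after the job is handed in, with the robot touching nothing.
It also fails if it takes over 72 s, if anything falls off the work surface, if the arm or the gripper's body presses on something with over 40 N, if the wrist force passes 120 N, or if a joint passes its speed limit or range.

## Robot

A 7-joint arm with a two-finger parallel gripper is mounted at the origin on the work surface. World frame = base frame: x ahead of the robot, y to its left, z up, the work surface at z = 0. Lengths are in m, angles in rad, forces in N, time in s.
With the tool pointing down it reaches from about 0.4 to 0.85 m from the base axis. Payload 4.5 kg.
Tool frame: the origin (TCP) lies on the mounting face of the last link; the fingertips stand 166 mm ahead of it and the grasp point (between the pads) lies 147 mm ahead of it; z points along the fingers, y is the line along which they close (so a half turn about z gives the same grasp; the last joint's range is limited). The gripper opens to 88 mm and grips with 3 to 60 N. Pads are 18 mm wide; open, the fingers measure 123 mm over their backs; the gripper's body (75 mm by 187 mm) begins 45 mm behind the grasp point.
Start: joints at [-1.095, 0.689, -0.195, 1.565, 0.157, 0.902, -0.215], TCP at [0.267, 0.565, 0.405] pointing down, gripper open.
Joint ranges: [-3.01, 3.01], [-0.46, 2.08], [-1.47, 1.51], [0.13, 2.56], [-1, 4.14], [0.04, 2.09], [-2.66, 2.66]. Speed limits (rad/s): [2.57, 2.57, 3.14, 3.14, 3.14, 3.14, 3.14].

## Interface

Orientations are given as a unit quaternion [x, y, z, w].
In Python, from plant import r, snapshot gives the robot as it stands. The module is installed in compiled form; this text tells all that it offers.
- The arm moves only by the tool move_arm, never from a script. Its argument "rows" is a list of rows, each a list of 5 numbers: the shift along the tool's x, y, z in m, then the turn about the tool's z in rad, then the finger opening in m, from 0 to 0.0881. In form: [[dx, dy, dz, spin, claw], ...]. A call has 1 to 10 rows; each row shifts and turns the commanded pose from where the row before left it, along the tool's axes as they then stand; what a row does not reach is not made up. A row lasts 1/12 s, in which the tool goes at most 41.7 mm and 7.16 degrees, less where a joint would pass 70% of its speed; a pose out of reach is approached as far as the arm can. A call with a gripper value outside its range is refused whole. The fingers move at their own pace and stop on an object; "newtons" is the grip in N (left out, the last holds). Time passes only in rows, so rows that do not move let the fingers close. It gives the time, the measured TCP pose, the force, the opening and the grip force at its end, in the units of the state.
- r.get_state(): the state, without advancing time (a new reading comes with each control period).
- snapshot(name): name is "scene" or "top" or "wrist"; returns a dict with "color" (420x560x3 uint8, red, green, blue), "depth" (420x560 float32, m along the optical axis (not along the pixel's ray), 0 where there is no reading), "mtx" (3x3 intrinsics, pixels), "eye" and "orientation" of the camera in the world. Camera axes: x right, y up, looking along -z (the intrinsics and any distortion apply to the point x, -y, -z); pixel columns grow to the right and rows downward; lengths in m; the calibration is good to about 2 mm. A picture is of the moment at which its call begins.
- r.finish_job(): hands the job in; it is judged then, once.
The state is a dict: "clock": time; "q": joint angles; "qd": joint speeds; "joint_torque": joint torques, N m; "tool_pos": TCP position; "eef_rot": TCP orientation; "contact_force": force on the tool from outside, world axes, zero at the start; "moment": the same for the moment, N m; "opening": opening from 0.0 (shut) to 1.0 (fully open); "finger_force": force on a finger pad.
Only numpy, scipy, OpenCV 4.12 (cv2) and the standard library are available. Lean on these libraries where they do the work, as an engineer would, in place of code of your own. Each camera call takes 0.05 s, during which the arm holds its last target. There are 200 camera calls.

## Working session

There is one attempt and no reset: what is moved stays moved. The work goes in short steps, Python scripts to look and compute and a tool call to move; the robot and the scene stay as the last step left them, time stands still between calls to the robot, and variables do not carry over. Pictures are saved under pics/ and viewed, at most 10 in all, crops included, and the job is handed in when it is done.

Besides the shell and the picture viewer there is one more tool, called after "Emit:" in YAML: its name, and indented under it one key for each argument. move_arm: Moves the arm, as the interface text tells. Its arguments: {"type":"object","properties":{"rows":{"type":"array"},"newtons":{"type":"number"}},"required":["rows"]}

```bash
mkdir -p pics; ls; cat > h.py <<'E'
import numpy as np, cv2
from plant import r, snapshot
from scipy.spatial.transform import Rotation as R
def cloud(s):
    K=s["mtx"];h,w=s["depth"].shape;u,v=np.meshgrid(np.arange(w),np.arange(h));d=s["depth"]
    P=np.stack([(u-K[0,2])/K[0,0]*d,-(v-K[1,2])/K[1,1]*d,-d],-1)
    o=np.array(s["orientation"]); M=R.from_quat(o).as_matrix() if o.size==4 else o
    return P@M.T+np.array(s["eye"])
E
python3 - <<'E'
from h import *
st=r.get_state();print(st)
for n in("scene","top"):
    s=snapshot(n);cv2.imwrite(f"pics/{n}0.png",s["color"][:,:,::-1]);np.savez(f"{n}0.npz",**s);print(n,s["mtx"],s["eye"],s["orientation"],(s["depth"]>0).mean(),[k for k in s])
E
```

```text
pics
{'clock': 0.0, 'q': array([-1.09519849,  0.69001322, -0.19451267,  1.56634958,  0.15735605,
        0.90248735, -0.21510203]), 'qd': array([ 1.15040758e-03, -4.80753226e-04, -1.02914843e-03, -1.31222614e-03,
       -4.12098926e-05, -5.46147758e-04, -3.67305913e-04]), 'joint_torque': array([ 3.15109301e-04, -5.27556109e+01, -1.26717377e+00, -1.53427023e+01,
       -5.26783406e-02,  6.31302901e-03,  1.58718744e-04]), 'tool_pos': array([0.26712025, 0.56467994, 0.40389   ]), 'eef_rot': array([ 2.19049704e-01,  9.75713258e-01, -9.22504393e-04, -1.17502732e-04]), 'contact_force': array([-0.18344252,  1.08781525, -0.06615622]), 'moment': array([0.01751878, 0.00571442, 0.00774595]), 'finger_force': 0.0, 'opening': 0.9992310859893807}
scene [[387.62846584   0.         278.61542824]
 [  0.         387.62846584 208.03338562]
 [  0.           0.           1.        ]] [ 1.0476736  -0.58375728  0.69771699] [0.38568173 0.1348467  0.27717406 0.8696209 ] 0.9960289115646258 ['color', 'depth', 'mtx', 'eye', 'orientation']
top [[489.05456672   0.         275.42442962]
 [  0.         489.05456672 212.01127788]
 [  0.           0.           1.        ]] [ 0.28070331 -0.03288326  1.51331032] [ 0.08686718 -0.08149405 -0.66119459  0.74069867] 0.9960671768707483 ['color', 'depth', 'mtx', 'eye', 'orientation']
```

View pics/scene0.png

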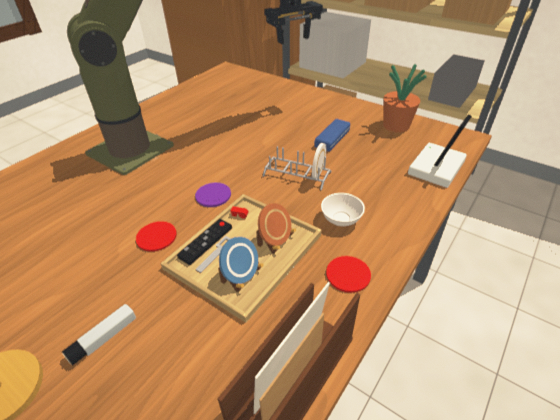

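View pics/top0.png

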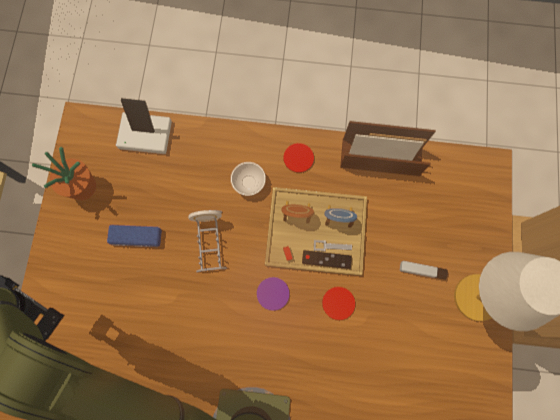

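The scene view shows the blue dish at (239,260), the terracotta dish at (275,224), and the rack at (300,170) with the white dish at (320,160). The top view shows blue at (341,215), terracotta at (297,212), and the rack at (208,240). There are red and purple lids to leave alone.

```bash
cat >> h.py <<'E'
def dish(s,hr,box,smin=90):
    """face plane + circle centre of a coloured dish in pixel box (u0,v0,u1,v1)"""
    P=cloud(s);hsv=cv2.cvtColor(s["color"],cv2.COLOR_RGB2HSV)
    m=np.zeros(hsv.shape[:2],np.uint8);u0,v0,u1,v1=box
    m[v0:v1,u0:u1]=cv2.inRange(hsv,hr[0],hr[1])[v0:v1,u0:u1]
    c=max(cv2.findContours(m,cv2.RETR_EXTERNAL,cv2.CHAIN_APPROX_NONE)[0],key=cv2.contourArea)
    f=np.zeros_like(m);cv2.drawContours(f,[c],-1,255,-1)
    g=cv2.erode(f,np.ones((7,7)))>0
    Q=P[g];Q=Q[(Q[:,2]>.02)];
    for _ in range(3):
        c0=Q.mean(0);n=np.linalg.svd(Q-c0)[2][2] if len(Q)<5000 else None
        e=abs((Q-c0)@n);Q=Q[e<max(.002,2*e.std())] if e.max()>.003 else Q
    if n[2]<0:n=-n
    ex=np.cross([0,0,1],n);ex/=np.linalg.norm(ex);ey=np.cross(n,ex)
    A=P[f>0]; A=A[abs((A-c0)@n)<.004]; ab=np.stack([(A-c0)@ex,(A-c0)@ey],-1).astype(np.float32)
    (a,b),rad=cv2.minEnclosingCircle(ab)
    C=c0+a*ex+b*ey-.0045*n
    return C,n,rad,len(Q)
E
python3 - <<'E'
from h import *
for nm in("scene","top"):
    s=dict(np.load(nm+"0.npz"))
    bb=[(205,225,270,300),(250,195,300,255)] if nm=="scene" else [(318,198,362,232),(275,195,320,225)]
    for c,hr,b in zip(("blue","terra"),[((95,80,40),(125,255,255)),((3,120,60),(11,215,255))],bb):
        C,n,rad,k=dish(s,hr,b);print(nm,c,C.round(4),n.round(3),round(rad,4),k,"tilt",np.degrees(np.arcsin(n[2])).round(1),"az",np.degrees(np.arctan2(n[1],n[0])).round(1))
s=dict(np.load("scene0.npz"));h=s["color"][190:260,250:300];cv2.imwrite("pics/c1.png",np.hstack([cv2.resize(s["color"][195:255,250:302,::-1],None,fx=7,fy=7),cv2.resize(s["color"][140:195,255:340,::-1],(425*420//420,420))]))
# rack points: scene+top cloud above table within area
for nm,b in(("scene",(258,140,340,195)),("top",(185,200,230,278))):
    s=dict(np.load(nm+"0.npz"));P=cloud(s)[b[1]:b[3],b[0]:b[2]].reshape(-1,3)
    Q=P[P[:,2]>.012];print(nm,len(Q),Q.min(0).round(3),Q.max(0).round(3)); W=Q[Q[:,2]>.072];print("white",W.mean(0).round(4),W.max(0).round(4),W.min(0).round(4),len(W))
    c0=W.mean(0);print(np.linalg.svd(W-c0)[2][2])
    T=Q[Q[:,2]<.072];(c,sz,a)=cv2.minAreaRect(T[:,:2].astype(np.float32));print(c,sz,a)
    np.savez(nm+"_rack",Q=Q)
E
```

```text
scene blue [ 0.647  -0.1994  0.0624] [0.84  0.018 0.543] 0.0505 726 tilt 32.9 az 1.2
scene terra [ 0.6455 -0.0672  0.0625] [0.843 0.018 0.538] 0.0509 420 tilt 32.5 az 1.2Traceback (most recent call last):
  File "<stdin>", line 6, in <module>
  File "h.py", line 14, in dish
    c=max(cv2.findContours(m,cv2.RETR_EXTERNAL,cv2.CHAIN_APPROX_NONE)[0],key=cv2.contourArea)
ValueError: max() iterable argument is empty
```

Both dishes check out: radius is about 50 mm, tilt 33°, and z 62.5 against the expected 63.5 mm. Next is the rack.

```bash
python3 - <<'E'
from h import *
a=[]
for nm,b in(("scene",(258,140,340,195)),("top",(185,200,230,278))):
    s=dict(np.load(nm+"0.npz"));P=cloud(s)[b[1]:b[3],b[0]:b[2]].reshape(-1,3)
    a.append(cv2.resize(s["color"][b[1]:b[3],b[0]:b[2],::-1],None,fx=6,fy=6)[:330 if 0 else 600])
    Q=P[P[:,2]>.012];print(nm,len(Q),Q.min(0).round(3),Q.max(0).round(3)); W=Q[Q[:,2]>.08]
    for _ in range(3):
        c0=W.mean(0);n=np.linalg.svd(W-c0)[2][2];W=W[abs((W-c0)@n)<.006]
    print("white",c0.round(4),W.max(0).round(4),W.min(0).round(4),len(W),n.round(3))
    T=Q[(Q[:,2]<.068)];(c,sz,an)=cv2.minAreaRect(T[:,:2].astype(np.float32));print(c,sz,an)
    C,nn,rad,k=(None,)*4
cv2.imwrite("pics/r1.png",a[0]);cv2.imwrite("pics/r2.png",a[1])
E
```

```text
scene 974 [ 0.437 -0.584  0.012] [1.048 0.411 0.698]
white [0.6907 0.041  0.2156] [1.0477 0.2407 0.6977] [ 0.592  -0.5838  0.0807] 122 [-0.909 -0.28   0.31 ]
(0.533126711845398, 0.21910744905471802) (0.2195126861333847, 0.31747135519981384) 29.417293548583984
top 625 [ 0.281 -0.033  0.012] [0.627 0.256 1.513]
white [0.5724 0.1924 0.1916] [0.6077 0.2539 1.5133] [ 0.2807 -0.0329  0.0838] 125 [-0.946 -0.214 -0.245]
(0.5277289152145386, 0.188644140958786) (0.1839360147714615, 0.09776125848293304) 17.318161010742188
```

View pics/r1.png

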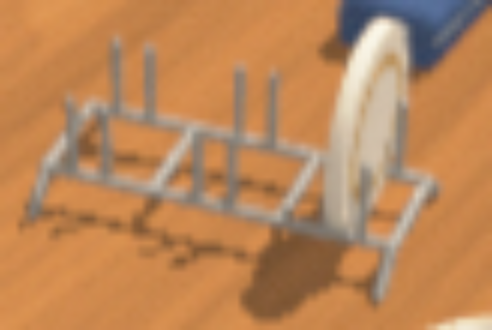

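The crop shows the rack's three slots. Near and middle are free, and the white dish stands in the far one. I'll refine the fit using valid depth only.

```bash
python3 - <<'E'
from h import *
for nm,b in(("scene",(258,140,340,195)),("top",(185,200,230,278))):
    s=dict(np.load(nm+"0.npz"));P=cloud(s);P[s["depth"]<=0]=0;hsv=cv2.cvtColor(s["color"],cv2.COLOR_RGB2HSV)
    P=P[b[1]:b[3],b[0]:b[2]];S=hsv[b[1]:b[3],b[0]:b[2]]
    k=(P[...,2]>.012)&(P[...,2]<.13)&(abs(P[...,0]-.53)<.13)&(abs(P[...,1]-.19)<.09)&(S[...,0]<90)
    Q=P[k];W=Q[Q[:,2]>.07]
    for _ in range(4):
        c0=np.median(W,0);n=np.linalg.svd(W-c0)[2][2];W=W[abs((W-c0)@n)<.006]
    n*=np.sign(n[0]);print(nm,"white",W.mean(0).round(4),W.max(0).round(4),W.min(0).round(4),len(W),n.round(3),np.degrees(np.arctan2(n[1],n[0])))
    T=Q[(Q[:,2]<.03)&(Q[:,2]>.015)];c,sz,an=cv2.minAreaRect(T[:,:2].astype(np.float32));print("rails",c,sz,an,len(T))
    T=Q[Q[:,2]<.066];print("all",cv2.minAreaRect(T[:,:2].astype(np.float32)))
E
```

```text
scene white [0.602  0.1988 0.0925] [0.6118 0.2569 0.1137] [0.5894 0.1617 0.07  ] 178 [0.981 0.175 0.086] 10.111446383951742
rails (0.5325609445571899, 0.19540086388587952) (0.18600966036319733, 0.06688613444566727) 12.693984985351562 336
all ((0.5328405499458313, 0.1945808082818985), (0.18588760495185852, 0.09954317659139633), 12.391488075256348)
top white [0.5923 0.2069 0.0975] [0.6064 0.2534 0.1211] [0.5788 0.1609 0.0705] 177 [ 0.969  0.233 -0.089] 13.499022787511349
rails (0.528454065322876, 0.19471262395381927) (0.18429431319236755, 0.07351484894752502) 12.918919563293457 272
all ((0.5277289152145386, 0.188644140958786), (0.1839360147714615, 0.09776125848293304), 17.318161010742188)
```

Emit:
move_arm:
  rows:
    - [0,0,0,0.1108,0.088]
    - [0,0,0,0.1108,0.088]
    - [0,0,0,0.1108,0.088]
    - [0,0,0,0.1108,0.088]
    - [0,0,0,0.1108,0.088]
    - [0,0,0,0.1108,0.088]
    - [0,0,0,0.1108,0.088]
    - [0,0,0,0.1108,0.088]
    - [0,0,0,0.1108,0.088]
    - [0,0,0,0.1108,0.088]
  newtons: 15

```text
clock: 0.93
tool_pos: [0.267, 0.5649, 0.4043]
eef_rot: [0.702, 0.713, -0.0, 0.0]
contact_force: [-1.1, 0.2, -0.1]
opening: 0.999
finger_force: 0.0
```

Emit:
move_arm:
  rows:
    - [-0.034,0.0215,0,0,0.088]
    - [-0.034,0.0215,0,0,0.088]
    - [-0.034,0.0215,0,0,0.088]
    - [-0.034,0.0215,0,0,0.088]
    - [-0.034,0.0215,0,0,0.088]
    - [-0.034,0.0215,0,0,0.088]
    - [-0.034,0.0215,0,0,0.088]
    - [-0.034,0.0215,0,0,0.088]
    - [-0.034,0.0215,0,0,0.088]
    - [0,0,0,0,0.088]

```text
clock: 1.77
tool_pos: [0.4719, 0.2541, 0.4048]
eef_rot: [0.705, 0.709, -0.001, 0.003]
contact_force: [0.8, -0.0, -0.6]
opening: 0.998
finger_force: 0.0
```

```bash
cat >> h.py <<'E'
def pose():
    st=r.get_state();M=R.from_quat(st["eef_rot"]).as_matrix()
    print("t",round(st["clock"],2),"pos",st["tool_pos"].round(4),"grasp",(st["tool_pos"]+.147*M[:,2]).round(4),"x",M[:,0].round(3),"y",M[:,1].round(3),"az_y",np.degrees(np.arctan2(M[1,1],M[0,1])).round(2),"F",st["contact_force"].round(2),"open",round(st["opening"]*.0881,4),"ff",round(st["finger_force"],2))
    return st,M
E
python3 - <<'E'
from h import *
st,M=pose();s=snapshot("wrist");cv2.imwrite("pics/w1.png",s["color"][:,:,::-1]);np.savez("w1.npz",**s);print(s["eye"],s["mtx"][0,0],M.T@(s["eye"]-st["tool_pos"]))
E
```

```text
t 1.77 pos [0.4719 0.2541 0.4048] grasp [0.4724 0.2532 0.2578] x [-0.006  1.    -0.006] y [1.    0.007 0.003] az_y 0.37 F [ 0.77 -0.   -0.59] open 0.0879 ff 0.0
[0.47198679 0.33850649 0.3837712 ] 307.60792633279647 [0.08455899 0.0005921  0.02052973]
```

View pics/w1.png

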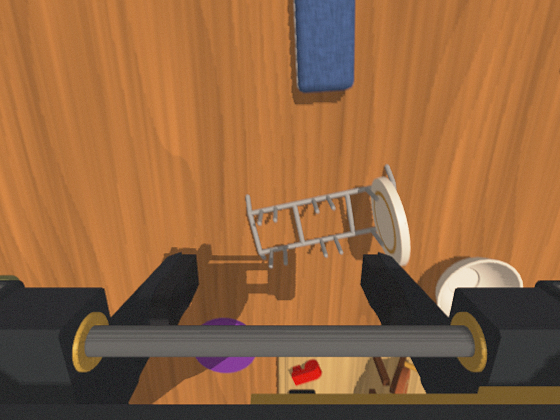

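The wrist view shows the whole rack, spanning (250,195) to (405,265), with the white dish at (390,220). Now I'll measure the rails and tines from it.

```bash
python3 - <<'E'
from h import *
s=dict(np.load("w1.npz"));P=cloud(s);P[s["depth"]<=0]=9
k=(abs(P[...,0]-.53)<.13)&(abs(P[...,1]-.19)<.09)
k[:, :]&=True;Z=P[...,2]
T=P[k&(Z>.014)&(Z<.03)];c,sz,an=cv2.minAreaRect(T[:,:2].astype(np.float32));print("rails",c,sz,an,len(T))
a=np.radians(12.7);C=np.array([.5315,.195])
ux=np.array([np.cos(a),np.sin(a)]);uy=np.array([-ux[1],ux[0]])
m=(k&(Z>.035)&(Z<.07)).astype(np.uint8)
n,l,stt,cen=cv2.connectedComponentsWithStats(m)
for i in range(1,n):
    q=P[l==i];t=q[q[:,2]>.05]
    if len(t)<2 : continue
    p=t[:,:2].mean(0);print(len(q),p.round(4),q[:,2].max().round(3),"rack",((p-C)@ux).round(4),((p-C)@uy).round(4))
W=P[k&(Z>.075)&(Z<.125)]
print("white",len(W),W.min(0),W.max(0));c0=W.mean(0)
w=W[W[:,2]>.1];print("top of white",w.mean(0).round(4),len(w),((w[:,:2]-C)@ux).min(),((w[:,:2]-C)@ux).max(),((w[:,:2]-C)@uy).mean())
t=W[:,:2];d=np.linalg.svd(w[:,:2]-w[:,:2].mean(0))[2][0];print("yaw white",np.degrees(np.arctan2(-d[0],d[1])))
E
```

```text
rails (0.5313428044319153, 0.19980983436107635) (0.1857846975326538, 0.07395412772893906) 12.836053848266602 1807
683 [0.5887 0.2212] 0.07 rack 0.0616 0.013
50 [0.5332 0.2296] 0.064 rack 0.0093 0.0334
49 [0.516  0.2257] 0.064 rack -0.0084 0.0333
45 [0.4697 0.2151] 0.064 rack -0.0559 0.0332
50 [0.4524 0.211 ] 0.064 rack -0.0737 0.033
56 [0.5458 0.1753] 0.065 rack 0.0096 -0.0223
56 [0.5285 0.1712] 0.064 rack -0.0082 -0.0226
54 [0.4819 0.1605] 0.064 rack -0.056 -0.0227
54 [0.465  0.1567] 0.064 rack -0.0732 -0.0227
white 1466 [0.58061236 0.17732246 0.07501608] [0.60694734 0.26202655 0.11518899]
top of white [0.5933 0.2184 0.1086] 755 0.06169305808607631 0.07104007043470907 0.009219688585011418
yaw white -168.02051165200032
```

Emit:
move_arm:
  rows:
    - [-0.037,0.013,0,0,0.088]
    - [-0.037,0.013,0,0,0.088]
    - [-0.037,0.013,0,0,0.088]
    - [-0.037,0.013,0,0,0.088]
    - [-0.037,0.013,0,0,0.088]
    - [-0.037,0.013,0,0,0.088]
    - [-0.037,0.013,0,0,0.088]
    - [-0.037,0.013,0,0,0.088]
    - [-0.037,0.013,0,0,0.088]
    - [-0.037,0.013,0,0,0.088]
  newtons: 20

```text
clock: 2.65
tool_pos: [0.6054, -0.1042, 0.4044]
eef_rot: [0.699, 0.715, 0.0, -0.001]
contact_force: [1.1, 0.7, -0.8]
opening: 0.998
finger_force: 0.0
```

Emit:
move_arm:
  rows:
    - [-0.03,0.01,0.015,0,0.088]
    - [-0.03,0.01,0.015,0,0.088]
    - [-0.015,0,0.01,0,0.088]
    - [0,0,0,0,0.088]
    - [0,0,0,0,0.088]
    - [0,0,0,0,0.088]

```text
clock: 3.15
tool_pos: [0.6267, -0.1756, 0.3651]
eef_rot: [0.698, 0.716, 0.001, -0.001]
contact_force: [0.9, 0.2, -0.0]
opening: 0.999
finger_force: 0.0
```

```bash
python3 - <<'E'
from h import *
pose()
E
```

```text
t 3.15 pos [ 0.6267 -0.1756  0.3651] grasp [ 0.6267 -0.1752  0.2181] x [-0.024  1.     0.003] y [1.    0.024 0.   ] az_y 1.39 F [ 0.91  0.2  -0.05] open 0.088 ff 0.0
```

Emit:
move_arm:
  rows:
    - [-0.024,0.004,0,0,0.088]
    - [0,0,0.03,0,0.088]
    - [0,0,0.03,0,0.088]
    - [0,0,0.025,0,0.088]
    - [0,0,0.02,0,0.07]
    - [0,0,0.0175,0,0.06]
    - [0,0,0,0,0.05]
    - [0,0,0,0,0.042]
    - [0,0,0,0,0.038]
    - [0,0,0,0,0.038]

```text
clock: 3.98
tool_pos: [0.6318, -0.2019, 0.2442]
eef_rot: [0.699, 0.715, 0.001, 0.001]
contact_force: [-0.4, 0.3, -0.2]
opening: 0.566
finger_force: 0.0
```

```bash
python3 - <<'E'
from h import *
pose();s=snapshot("scene");cv2.imwrite("pics/s2.png",cv2.resize(s["color"][130:330,140:400,::-1],None,fx=3,fy=3))
E
```

```text
t 3.98 pos [ 0.6318 -0.2019  0.2442] grasp [ 0.6323 -0.202   0.0972] x [-0.022  1.    -0.001] y [1.    0.022 0.003] az_y 1.26 F [-0.37  0.26 -0.18] open 0.0499 ff 0.0
```

View pics/s2.png

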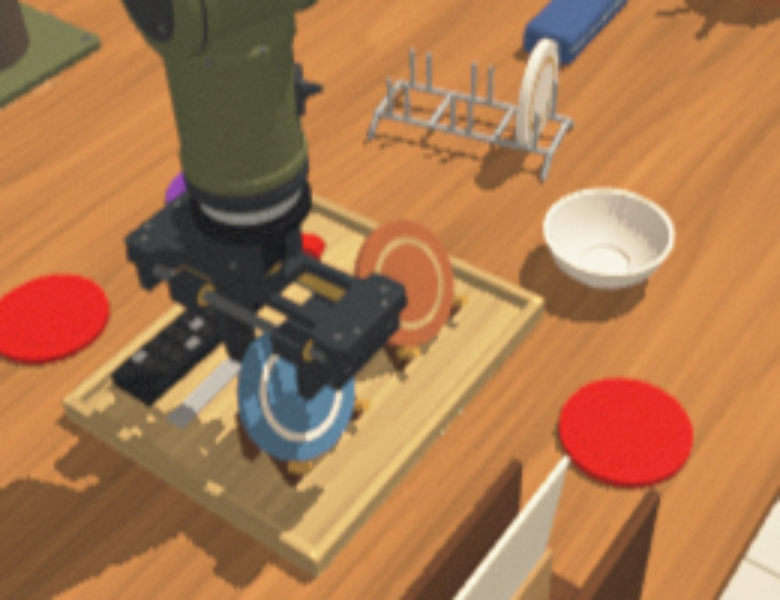

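The fingers straddle the blue dish's upper edge at (300,370). I'll tilt it upright while closing.

Emit:
move_arm:
  rows:
    - [0,0,0,0,0.033]
    - [0,0,0,0,0.033]
    - [0,0,0,0,0.033]
    - [0,0.005,0,0,0.031]
    - [0,0.005,0,0,0.029]
    - [0,0.005,0,0,0.026]
    - [0,0.005,0,0,0.023]
    - [0,0.005,0,0,0.02]
    - [0,0.004,0,0,0.018]
    - [0,0,0,0,0.018]

```text
clock: 4.87
tool_pos: [0.6611, -0.2015, 0.2421]
eef_rot: [0.699, 0.715, 0.001, 0.0]
contact_force: [0.0, 0.1, -1.1]
opening: 0.202
finger_force: 0.1
```

Emit:
move_arm:
  rows:
    - [0,0.004,0,0,0.016]
    - [0,0.003,0,0,0.014]
    - [0,0,0,0,0.012]
    - [0,0,0,0,0.008]
    - [0,0,0,0,0.004]
    - [0,0,0,0,0.004]
    - [0,0,0,0,0.004]

```text
clock: 5.45
tool_pos: [0.6662, -0.2017, 0.2418]
eef_rot: [0.7, 0.714, -0.001, -0.001]
contact_force: [-2.2, -0.2, -0.0]
opening: 0.101
finger_force: 20.0
```

```bash
python3 - <<'E'
from h import *
pose();s=snapshot("scene");cv2.imwrite("pics/s3.png",cv2.resize(s["color"][200:320,180:330,::-1],None,fx=5,fy=5))
E
```

```text
t 5.45 pos [ 0.6662 -0.2017  0.2418] grasp [ 0.6659 -0.2017  0.0948] x [-0.021  1.     0.001] y [ 1.     0.021 -0.002] az_y 1.19 F [-2.22 -0.21 -0.04] open 0.0089 ff 19.98
```

View pics/s3.png

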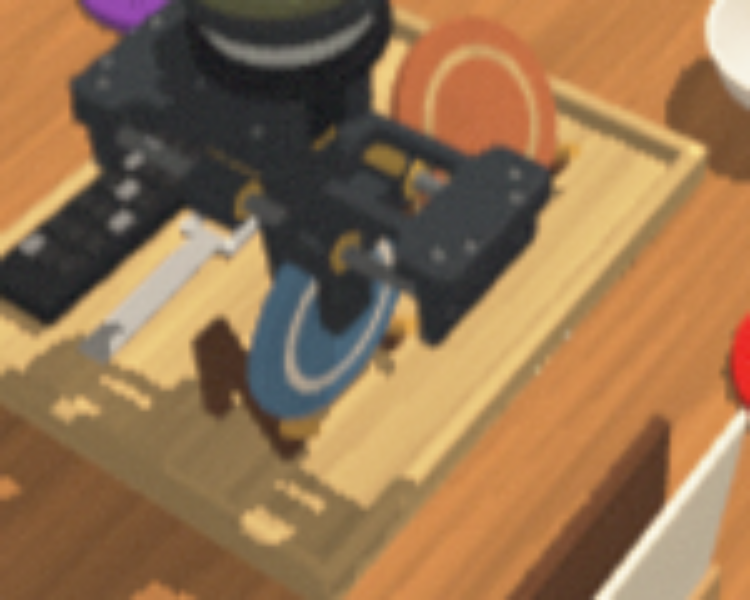

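Opening is 8.9 mm at 20 N, and the picture shows the blue dish upright between the pads at (320,340). Now I'll lift it.

Emit:
move_arm:
  rows:
    - [0,0,-0.005,0,0.004]
    - [0,0,-0.01,0,0.004]
    - [0,0,-0.02,0,0.004]
    - [0,0,-0.03,0,0.004]
    - [0,0,-0.03,0,0.004]
    - [0,0,-0.03,0,0.004]
    - [0,0,0,0,0.004]
    - [0,0,0,0,0.004]

```text
clock: 6.17
tool_pos: [0.6679, -0.202, 0.3706]
eef_rot: [0.7, 0.714, 0.002, 0.003]
contact_force: [0.6, 0.7, -1.9]
opening: 0.103
finger_force: 20.0
```

```bash
cat >> h.py <<'E'
BL=((95,80,40),(125,255,255));TE=((3,120,60),(11,215,255))
def held(hr):
    """dish in the grip, scene view: face is the vertical plane 4.5 mm from the grasp point on the camera's side"""
    st,M=pose();g=st["tool_pos"]+.147*M[:,2];n=M[:,1]*np.sign(M[0,1]);n=np.array([n[0],n[1],0])/np.hypot(n[0],n[1])
    s=snapshot("scene");P=cloud(s);hsv=cv2.cvtColor(s["color"],cv2.COLOR_RGB2HSV)
    k=(s["depth"]>0)&(np.linalg.norm(P-g,axis=-1)<.12)&(cv2.inRange(hsv,*hr)>0)&(P[...,2]>g[2]-.1)
    A=P[k];A=A[abs((A-g)@n)<.015];t=np.cross([0,0,1],n)
    B=np.c_[(A-g)@t,(A-g)[:,2]]
    c0=A.mean(0);nn=np.linalg.svd(A-c0)[2][2];nn*=np.sign(nn[0])
    # lower rim: lowest point per column, circle radius 50 known
    from scipy.optimize import least_squares
    rim=np.array([B[abs(B[:,0]-x)<.002][:,1].min() for x in np.arange(-.035,.036,.004) if (abs(B[:,0]-x)<.002).sum()>2]);xs=np.array([x for x in np.arange(-.035,.036,.004) if (abs(B[:,0]-x)<.002).sum()>2])
    f=least_squares(lambda p:np.hypot(xs-p[0],rim-p[1])-.05,[0,-.03],loss="soft_l1",f_scale=.001).x
    print("centre vs grasp: along t",f[0].round(4),"z",f[1].round(4),"face off",((A-g)@n).mean().round(4),"normal",nn.round(3),len(A),"rms",np.std(np.hypot(xs-f[0],rim-f[1])).round(4))
    return f
E
python3 - <<'E'
from h import *
held(BL)
E
```

```text
t 6.17 pos [ 0.6679 -0.202   0.3706] grasp [ 0.6689 -0.2022  0.2236] x [-0.021  1.    -0.002] y [1.    0.021 0.007] az_y 1.2 F [ 0.64  0.65 -1.9 ] open 0.0091 ff 19.99
centre vs grasp: along t 0.0026 z -0.0186 face off 0.0053 normal [0.999 0.003 0.04 ] 525 rms 0.0011
```

Emit:
move_arm:
  rows:
    - [0.02,-0.006,0,0,0.004]
    - [0.034,-0.011,0,0,0.004]
    - [0.036,-0.012,0,0,0.004]
    - [0.036,-0.012,0,0,0.004]
    - [0.036,-0.012,0,0,0.004]
    - [0.036,-0.012,0,0,0.004]
    - [0.036,-0.012,0,0,0.004]
    - [0.036,-0.011,0,0,0.004]
    - [0.036,-0.011,0,0,0.004]
    - [0.036,-0.011,0,0,0.004]

```text
clock: 7.05
tool_pos: [0.5484, 0.1394, 0.3659]
eef_rot: [0.7, 0.715, -0.001, -0.001]
contact_force: [0.9, 0.3, -2.6]
opening: 0.097
finger_force: 20.0
```

Emit:
move_arm:
  rows:
    - [0.03,-0.01,0,0,0.004]
    - [0.02,-0.006,0,0,0.004]
    - [0.01,-0.003,0,0,0.004]
    - [0,0,0,-0.101,0.004]
    - [0,0,0,-0.101,0.004]
    - [0,0,0,0,0.004]
    - [0,0,0,0,0.004]
    - [0,0,0,0,0.004]

```text
clock: 7.72
tool_pos: [0.5297, 0.1965, 0.3668]
eef_rot: [0.626, 0.78, -0.0, -0.0]
contact_force: [-0.6, -0.0, -2.0]
opening: 0.097
finger_force: 20.0
```

```bash
cat >> h.py <<'E'
def to(target,az):
    st,M=pose();g=st["tool_pos"]+.147*M[:,2];print("need tool dx,dy,dz",(M.T@(np.array(target)-g)).round(4),"spin",-np.radians(az-np.degrees(np.arctan2(M[1,1],M[0,1]))).round(4))
E
python3 - <<'E'
from h import *
held(BL);to([.5317,.197,.13],12.8)
E
```

```text
t 7.72 pos [0.5297 0.1965 0.3668] grasp [0.5296 0.1964 0.2198] x [-0.217  0.976 -0.001] y [ 0.976  0.217 -0.001] az_y 12.55 F [-0.6  -0.04 -2.05] open 0.0086 ff 19.99
centre vs grasp: along t 0.0034 z -0.0169 face off 0.0037 normal [0.977 0.204 0.062] 176 rms 0.0083
t 7.77 pos [0.5297 0.1966 0.3669] grasp [0.5297 0.1965 0.2199] x [-0.218  0.976 -0.   ] y [ 0.976  0.218 -0.   ] az_y 12.59 F [ 0.5   0.18 -1.1 ] open 0.0087 ff 19.99
need tool dx,dy,dz [0.0001 0.0021 0.0899] spin -0.0037
```

Emit:
move_arm:
  rows:
    - [0,0.002,0.02,-0.004,0.004]
    - [0,0,0.02,0,0.004]
    - [0,0,0.02,0,0.004]
    - [0,0,0.008,0,0.004]
    - [0,0,0,0,0.004]
    - [0,0,0,0,0.004]

```text
clock: 8.27
tool_pos: [0.5316, 0.1978, 0.2993]
eef_rot: [0.623, 0.782, -0.0, 0.0]
contact_force: [0.4, -0.2, -0.8]
opening: 0.1
finger_force: 20.0
```

```bash
python3 - <<'E'
from h import *
held(BL);s=snapshot("wrist");np.savez("w2.npz",**s);cv2.imwrite("pics/w2.png",s["color"][:,:,::-1])
st,M=pose();g=st["tool_pos"]+.147*M[:,2];P=cloud(s)
k=(s["depth"]>0)&(cv2.inRange(cv2.cvtColor(s["color"],cv2.COLOR_RGB2HSV),*BL)>0)&(np.linalg.norm(P-g,axis=-1)<.11)
A=(P[k]-g)@M;print(len(A))
for z in np.arange(-.03,.09,.01):
    q=A[(A[:,2]>z)&(A[:,2]<z+.01)]
    if len(q)>5: print(z.round(3),len(q),"y",np.percentile(q[:,1],[2,50,98]).round(4),"xmax",q[:,0].max().round(4))
E
```

```text
t 8.27 pos [0.5316 0.1978 0.2993] grasp [0.5316 0.1977 0.1523] x [-0.224  0.975 -0.   ] y [ 0.975  0.224 -0.   ] az_y 12.96 F [ 0.4  -0.19 -0.84] open 0.0088 ff 19.99
centre vs grasp: along t 0.011 z -0.0191 face off 0.0034 normal [0.975 0.214 0.066] 143 rms 0.0107
t 8.37 pos [0.532  0.198  0.3003] grasp [0.5323 0.1981 0.1533] x [-0.225  0.974  0.   ] y [0.974 0.225 0.002] az_y 12.98 F [ 0.66 -0.32 -1.19] open 0.0088 ff 19.99
3363
-0.03 1450 y [-0.0037  0.0005  0.0048] xmax 0.0306
-0.02 916 y [-0.0035  0.0005  0.0045] xmax 0.0421
-0.01 497 y [-0.0036  0.0005  0.0046] xmax 0.0494
0.0 288 y [-0.0034  0.0005  0.0045] xmax 0.0535
0.01 152 y [-0.0036  0.0005  0.0046] xmax 0.0549
0.02 55 y [-0.0034  0.0005  0.004 ] xmax 0.0554
```

View pics/w2.png

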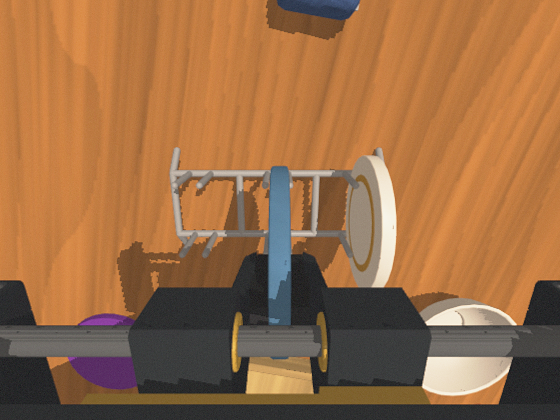

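The wrist view shows the blue dish dead vertical, edge-on at x≈280, and above the middle slot. I'll check its offset against the tines in this same view.

```bash
python3 - <<'E'
from h import *
s=dict(np.load("w2.npz"));st,M=pose();g=st["tool_pos"]+.147*M[:,2];P=cloud(s)
Z=P[...,2];k=(s["depth"]>0)&(Z>.035)&(Z<.068)&(abs(P[...,0]-.52)<.1)&(abs(P[...,1]-.2)<.07)
n,l,_,_=cv2.connectedComponentsWithStats(k.astype(np.uint8))
for i in range(1,n):
    q=P[l==i];t=(q[q[:,2]>.056]-g)@M
    if len(t)>3: print(len(t),t[:,:2].mean(0).round(4),t[:,1].min().round(4),t[:,1].max().round(4),q[:,2].max().round(3), q[q[:,2]>.056][:,:2].mean(0).round(4))
E
```

```text
t 8.37 pos [0.532  0.198  0.3003] grasp [0.5323 0.1981 0.1533] x [-0.225  0.974  0.   ] y [0.974 0.225 0.002] az_y 12.98 F [ 0.66 -0.32 -1.19] open 0.0088 ff 19.99
657 [0.0063 0.0596] 0.0533 0.0683 0.068 [0.5891 0.2177]
58 [ 0.0298 -0.075 ] -0.0781 -0.0732 0.065 [0.4526 0.2104]
57 [ 0.0298 -0.0572] -0.0597 -0.0552 0.065 [0.47   0.2144]
48 [ 0.0298 -0.0097] -0.0119 -0.0076 0.064 [0.5163 0.225 ]
22 [0.0299 0.009 ] 0.0083 0.0099 0.065 [0.5345 0.2293]
56 [-0.0258 -0.0752] -0.078 -0.0733 0.065 [0.4649 0.1561]
52 [-0.0257 -0.0573] -0.06 -0.0553 0.065 [0.4823 0.1603]
22 [-0.0248 -0.0103] -0.0122 -0.009 0.064 [0.528  0.1717]
4 [-0.0252  0.0098] 0.0098 0.0099 0.063 [0.5477 0.1758]
```

Emit:
move_arm:
  rows:
    - [-0.0035,-0.0005,0,0,0.004]
    - [0,0,0.012,0,0.004]
    - [0,0,0.015,0,0.004]
    - [0,0,0.015,0,0.004]
    - [0,0,0.008,0,0.004]
    - [0,0,0.003,0,0.004]
    - [0,0,0.002,0,0.004]
    - [0,0,0,0,0.004]

```text
clock: 9.03
tool_pos: [0.532, 0.1944, 0.2446]
eef_rot: [0.622, 0.783, 0.0, 0.0]
contact_force: [0.2, 0.3, -1.2]
opening: 0.1
finger_force: 20.0
```

Emit:
move_arm:
  rows:
    - [0,0,0.0015,0,0.004]
    - [0,0,0.0015,0,0.004]
    - [0,0,0,0,0.004]

```text
clock: 9.28
tool_pos: [0.5318, 0.1944, 0.2415]
eef_rot: [0.622, 0.783, 0.0, 0.0]
contact_force: [-0.1, 1.5, -2.4]
opening: 0.096
finger_force: 20.0
```

```bash
python3 - <<'E'
from h import *
pose()
E
```

```text
t 9.28 pos [0.5318 0.1944 0.2415] grasp [0.5319 0.1945 0.0945] x [-0.225  0.974  0.   ] y [0.974 0.225 0.001] az_y 13.01 F [-0.05  1.52 -2.39] open 0.0084 ff 19.99
```

Emit:
move_arm:
  rows:
    - [0,0,0.0015,0,0.004]
    - [0,0,0.0015,0,0.004]
    - [0,0,0,0,0.004]

```text
clock: 9.53
tool_pos: [0.5317, 0.1944, 0.238]
eef_rot: [0.622, 0.783, -0.0, -0.0]
contact_force: [-0.6, -0.1, -1.9]
opening: 0.099
finger_force: 20.0
```

Emit:
move_arm:
  rows:
    - [0,0,0.001,0,0.004]
    - [0,0,0.001,0,0.004]
    - [0,0,0,0,0.004]

```text
clock: 9.78
tool_pos: [0.5318, 0.1944, 0.2361]
eef_rot: [0.622, 0.783, 0.0, -0.0]
contact_force: [0.1, 0.9, -0.8]
opening: 0.1
finger_force: 20.0
```

Emit:
move_arm:
  rows:
    - [0,0,0.001,0,0.004]
    - [0,0,0,0,0.004]
    - [0,0,0,0,0.004]

```text
clock: 10.03
tool_pos: [0.5318, 0.1943, 0.2358]
eef_rot: [0.623, 0.783, 0.0, 0.0]
contact_force: [-0.8, -0.4, 5.6]
opening: 0.098
finger_force: 20.0
```

Contact came at grasp z 0.0888 (expected 0.0885) with 5.6 N. Releasing.

Emit:
move_arm:
  rows:
    - [0,0,0,0,0.011]
    - [0,0,0,0,0.014]
    - [0,0,0,0,0.02]
    - [0,0,0,0,0.026]
    - [0,0,0,0,0.026]
    - [0,0,-0.01,0,0.026]
    - [0,0,-0.025,0,0.026]
    - [0,0,-0.035,0,0.03]
    - [0,0,-0.035,0,0.05]
    - [0,0,-0.025,0,0.088]

```text
clock: 10.87
tool_pos: [0.532, 0.1944, 0.3686]
eef_rot: [0.623, 0.783, 0.001, 0.001]
contact_force: [1.0, 0.0, -0.5]
opening: 0.467
finger_force: 0.0
```

```bash
python3 - <<'E'
from h import *
st,M=pose();s=snapshot("wrist");P=cloud(s)
k=(s["depth"]>0)&(cv2.inRange(cv2.cvtColor(s["color"],cv2.COLOR_RGB2HSV),*BL)>0)&(np.linalg.norm(P-[.531,.2,.065],axis=-1)<.07)
A=P[k];u=np.array([.975,.2215,0]);q=A[A[:,2]>.09];print(len(A),"top",A[:,2].max(),"x range",np.percentile((A-[.5311,.1995,0])@u,[2,98]),"top x",np.percentile((q-[.5311,.1995,0])@u,[2,98]))
np.savez("w3.npz",**s)
to([.634,-.0695,.2],1.2)
E
```

```text
t 10.87 pos [0.532  0.1944 0.3686] grasp [0.5324 0.1945 0.2216] x [-0.225  0.974  0.001] y [0.974 0.225 0.003] az_y 12.99 F [ 1.01  0.04 -0.46] open 0.0411 ff 0.0
1004 top 0.11601417511728485 x range [-0.00373831  0.00400274] top x [-0.00373856  0.00403496]
t 10.92 pos [0.5333 0.1947 0.3727] grasp [0.5348 0.1954 0.2257] x [-0.224  0.974  0.002] y [0.974 0.224 0.011] az_y 12.97 F [1.23 0.45 2.73] open 0.0453 ff 0.0
need tool dx,dy,dz [-0.2804  0.037   0.0255] spin 0.2055
```

Blue stands seated and upright, with its top at 116 mm and its faces at ±4 mm about the slot. Now terracotta.

Emit:
move_arm:
  rows:
    - [0,0,0,0.1027,0.088]
    - [0,0,0,0.1027,0.088]
    - [-0.033,0.0116,0,0,0.088]
    - [-0.033,0.0116,0,0,0.088]
    - [-0.033,0.0116,0,0,0.088]
    - [-0.033,0.0116,0,0,0.088]
    - [-0.033,0.0116,0,0,0.088]
    - [-0.033,0.0116,0,0,0.088]
    - [-0.033,0.0116,0,0,0.088]
    - [-0.033,0.0116,0,0,0.088]

```text
clock: 11.75
tool_pos: [0.6304, -0.0693, 0.3657]
eef_rot: [0.699, 0.715, 0.0, -0.0]
contact_force: [1.4, 1.5, 0.2]
opening: 1.002
finger_force: 0.0
```

Emit:
move_arm:
  rows:
    - [0,0,0,0,0.088]
    - [0,0,0,0,0.088]
    - [0,0,0,0,0.088]

```text
clock: 12.0
tool_pos: [0.6299, -0.0668, 0.3653]
eef_rot: [0.699, 0.715, 0.0, -0.001]
contact_force: [-0.8, 0.6, -0.8]
opening: 0.997
finger_force: 0.0
```

```bash
python3 - <<'E'
from h import *
to([.631,-.068,.0965],1.2)
E
```

```text
t 12.0 pos [ 0.6299 -0.0668  0.3653] grasp [ 0.6299 -0.0666  0.2183] x [-0.022  1.     0.001] y [ 1.     0.022 -0.   ] az_y 1.26 F [-0.75  0.63 -0.81] open 0.0878 ff 0.0
need tool dx,dy,dz [-0.0016  0.0012  0.1218] spin 0.001
```

Emit:
move_arm:
  rows:
    - [-0.001,0.001,0.03,0,0.088]
    - [0,0,0.03,0,0.088]
    - [0,0,0.025,0,0.088]
    - [0,0,0.02,0,0.07]
    - [0,0,0.017,0,0.06]
    - [0,0,0,0,0.05]
    - [0,0,0,0,0.042]
    - [0,0,0,0,0.036]
    - [0,0,0,0,0.033]
    - [0,0,0,0,0.033]

```text
clock: 12.83
tool_pos: [0.6318, -0.0683, 0.2447]
eef_rot: [0.699, 0.715, 0.001, 0.001]
contact_force: [0.4, 0.5, 0.4]
opening: 0.492
finger_force: 0.0
```

Emit:
move_arm:
  rows:
    - [0,0,0,0,0.033]
    - [0,0,0,0,0.033]
    - [0,0.005,0,0,0.031]
    - [0,0.005,0,0,0.029]
    - [0,0.005,0,0,0.026]
    - [0,0.005,0,0,0.023]
    - [0,0.005,0,0,0.02]
    - [0,0.004,0,0,0.018]
    - [0,0,0,0,0.018]

```text
clock: 13.58
tool_pos: [0.6613, -0.0678, 0.2431]
eef_rot: [0.699, 0.715, 0.001, 0.001]
contact_force: [-0.4, 0.3, -1.0]
opening: 0.201
finger_force: 0.1
```

Emit:
move_arm:
  rows:
    - [0,0.004,0,0,0.016]
    - [0,0.003,0,0,0.014]
    - [0,0,0,0,0.012]
    - [0,0,0,0,0.008]
    - [0,0,0,0,0.004]
    - [0,0,0,0,0.004]
    - [0,0,0,0,0.004]

```text
clock: 14.17
tool_pos: [0.6657, -0.0676, 0.2426]
eef_rot: [0.699, 0.715, -0.002, -0.002]
contact_force: [-4.7, 0.8, 1.2]
opening: 0.101
finger_force: 20.0
```

Emit:
move_arm:
  rows:
    - [0,0,-0.005,0,0.004]
    - [0,0,-0.01,0,0.004]
    - [0,0,-0.02,0,0.004]
    - [0,0,-0.03,0,0.004]
    - [0,0,-0.03,0,0.004]
    - [0,0,-0.03,0,0.004]
    - [0,0,0,0,0.004]
    - [0.015,-0.0115,0,0,0.004]
    - [0.028,-0.0217,0,0,0.004]
    - [0.028,-0.0217,0,0,0.004]

```text
clock: 15.0
tool_pos: [0.611, 0.0014, 0.3689]
eef_rot: [0.701, 0.714, 0.001, 0.002]
contact_force: [0.2, 0.9, -1.6]
opening: 0.097
finger_force: 20.0
```

Emit:
move_arm:
  rows:
    - [0.028,-0.0217,0,0,0.004]
    - [0.028,-0.0217,0,0,0.004]
    - [0.028,-0.0217,0,0,0.004]
    - [0.028,-0.0217,0,0,0.004]
    - [0.028,-0.0217,0,0,0.004]
    - [0.028,-0.0217,0,0,0.004]
    - [0.015,-0.01,0,0,0.004]
    - [0,0,0,-0.1025,0.004]
    - [0,0,0,-0.1025,0.004]
    - [0,0,0,0,0.004]

```text
clock: 15.83
tool_pos: [0.4671, 0.1826, 0.3689]
eef_rot: [0.621, 0.784, 0.001, 0.001]
contact_force: [0.8, 0.6, -1.6]
opening: 0.102
finger_force: 20.0
```

Emit:
move_arm:
  rows:
    - [0,0,0,0,0.004]
    - [0,0,0,0,0.004]

```text
clock: 16.0
tool_pos: [0.4672, 0.1817, 0.3685]
eef_rot: [0.624, 0.781, 0.001, 0.0]
contact_force: [0.1, 0.7, -1.9]
opening: 0.1
finger_force: 20.0
```

```bash
python3 - <<'E'
from h import *
to([.467,.1815,.153],12.95)
E
```

```text
t 16.0 pos [0.4672 0.1817 0.3685] grasp [0.4674 0.1818 0.2215] x [-0.221  0.975  0.   ] y [0.975 0.221 0.001] az_y 12.79 F [ 0.06  0.71 -1.88] open 0.0088 ff 19.99
need tool dx,dy,dz [-0.0002 -0.0006  0.0685] spin -0.0028
```

Emit:
move_arm:
  rows:
    - [0,-0.0005,0.02,-0.0028,0.004]
    - [0,0,0.02,0,0.004]
    - [0,0,0.02,0,0.004]
    - [0,0,0.008,0,0.004]
    - [0,0,0,0,0.004]
    - [0,0,0,0,0.004]
    - [0,0,0,0,0.004]

```text
clock: 16.58
tool_pos: [0.4667, 0.1819, 0.3011]
eef_rot: [0.622, 0.783, 0.001, 0.0]
contact_force: [0.6, -0.4, -2.5]
opening: 0.097
finger_force: 20.0
```

```bash
python3 - <<'E'
from h import *
st,M=pose();s=snapshot("wrist");np.savez("w4.npz",**s)
g=st["tool_pos"]+.147*M[:,2];P=cloud(s);rel=(P-g)@M;hsv=cv2.cvtColor(s["color"],cv2.COLOR_RGB2HSV)
k=(s["depth"]>0)&(abs(rel[...,1])<.012)&(abs(rel[...,2])<.06)&(rel[...,0]>.012)&(rel[...,0]<.07)&(rel[...,2]<.06)&((hsv[...,0]<14)&(hsv[...,1]>90))
A=rel[k]
for z in np.arange(-.03,.06,.01):
    q=A[(A[:,2]>z)&(A[:,2]<z+.01)]
    if len(q)>5: print(z.round(3),len(q),"y",np.percentile(q[:,1],[2,50,98]).round(4),"xmax",q[:,0].max().round(4))
Z=P[...,2];k=(s["depth"]>0)&(Z>.035)&(Z<.068)&(abs(P[...,0]-.52)<.1)&(abs(P[...,1]-.2)<.07)
n,l,_,_=cv2.connectedComponentsWithStats(k.astype(np.uint8))
for i in range(1,n):
    q=P[l==i];t=rel[l==i][q[:,2]>.056]
    if len(t)>3: print(len(t),t[:,:2].mean(0).round(4),t[:,1].min().round(4),t[:,1].max().round(4))
E
```

```text
t 16.58 pos [0.4667 0.1819 0.3011] grasp [0.467  0.182  0.1541] x [-0.227  0.974  0.   ] y [0.974 0.227 0.002] az_y 13.1 F [ 0.56 -0.44 -2.46] open 0.0086 ff 19.99
-0.03 747 y [-0.0036  0.0007  0.005 ] xmax 0.0267
-0.02 953 y [-0.0033  0.0007  0.0051] xmax 0.0404
-0.01 546 y [-0.0034  0.0007  0.0053] xmax 0.0475
0.0 310 y [-0.0033  0.0007  0.0052] xmax 0.0514
0.01 171 y [-0.0035  0.0007  0.0049] xmax 0.053
0.02 70 y [-0.0032  0.0007  0.0047] xmax 0.0537
0.03 14 y [-0.0032  0.0005  0.0037] xmax 0.0527
660 [0.0068 0.0612] 0.0544 0.0695
1240 [0.006 0.127] 0.1204 0.1354
46 [ 0.031  -0.0085] -0.011 -0.0066
37 [0.0311 0.0098] 0.008 0.0116
28 [-0.024  -0.0092] -0.0111 -0.0079
14 [-0.0243  0.0106] 0.0101 0.0118
```

Terracotta is centred between the near tines within 1 mm. Lowering.

Emit:
move_arm:
  rows:
    - [-0.001,0,0.012,0,0.004]
    - [0,0,0.015,0,0.004]
    - [0,0,0.015,0,0.004]
    - [0,0,0.01,0,0.004]
    - [0,0,0.004,0,0.004]
    - [0,0,0.002,0,0.004]
    - [0,0,0,0,0.004]

```text
clock: 17.22
tool_pos: [0.4666, 0.181, 0.2424]
eef_rot: [0.622, 0.783, 0.0, 0.0]
contact_force: [-0.3, 1.0, -1.5]
opening: 0.1
finger_force: 20.0
```

Emit:
move_arm:
  rows:
    - [0,0,0.0015,0,0.004]
    - [0,0,0.001,0,0.004]
    - [0,0,0,0,0.004]

```text
clock: 17.47
tool_pos: [0.4666, 0.181, 0.24]
eef_rot: [0.622, 0.783, 0.0, 0.0]
contact_force: [-0.4, -0.1, -1.3]
opening: 0.1
finger_force: 20.0
```

Emit:
move_arm:
  rows:
    - [0,0,0.001,0,0.004]
    - [0,0,0.001,0,0.004]
    - [0,0,0,0,0.004]

```text
clock: 17.72
tool_pos: [0.4664, 0.1809, 0.2377]
eef_rot: [0.622, 0.783, -0.0, -0.0]
contact_force: [0.8, -0.1, -2.0]
opening: 0.105
finger_force: 20.0
```

Emit:
move_arm:
  rows:
    - [0,0,0.001,0,0.004]
    - [0,0,0,0,0.004]
    - [0,0,0,0,0.004]

```text
clock: 17.97
tool_pos: [0.4665, 0.1809, 0.2367]
eef_rot: [0.622, 0.783, 0.0, 0.0]
contact_force: [1.0, 0.1, -1.4]
opening: 0.1
finger_force: 20.0
```

Emit:
move_arm:
  rows:
    - [0,0,0.001,0,0.004]
    - [0,0,0,0,0.004]
    - [0,0,0,0,0.004]

```text
clock: 18.22
tool_pos: [0.4665, 0.1807, 0.2363]
eef_rot: [0.622, 0.783, 0.0, 0.0]
contact_force: [-0.6, -0.1, 5.1]
opening: 0.099
finger_force: 20.0
```

Emit:
move_arm:
  rows:
    - [0,0,0,0,0.011]
    - [0,0,0,0,0.014]
    - [0,0,0,0,0.02]
    - [0,0,0,0,0.026]
    - [0,0,0,0,0.026]
    - [0,0,-0.01,0,0.026]
    - [0,0,-0.025,0,0.026]
    - [0,0,-0.035,0,0.03]
    - [0,0,-0.035,0,0.03]
    - [0,0,-0.025,0,0.03]

```text
clock: 19.05
tool_pos: [0.4665, 0.1808, 0.3689]
eef_rot: [0.622, 0.783, 0.001, 0.001]
contact_force: [-0.7, 1.0, -0.1]
opening: 0.342
finger_force: 0.0
```

Emit:
move_arm:
  rows:
    - [0,0,-0.02,0,0.03]
    - [0,0,0,0,0.03]
    - [0,0,0,0,0.03]

```text
clock: 19.3
tool_pos: [0.4665, 0.1808, 0.387]
eef_rot: [0.622, 0.783, 0.001, 0.001]
contact_force: [0.1, -0.5, -1.0]
opening: 0.342
finger_force: 0.0
```

```bash
python3 - <<'E'
from h import *
pose();s=snapshot("scene");w=snapshot("wrist")
cv2.imwrite("pics/e.png",np.vstack([cv2.resize(s["color"][130:330,140:400,::-1],(390,300)),cv2.resize(w["color"][:,:,::-1],(390,292))]))
E
```

```text
t 19.3 pos [0.4665 0.1808 0.387 ] grasp [0.4668 0.181  0.24  ] x [-0.227  0.974  0.001] y [0.974 0.227 0.003] az_y 13.14 F [ 0.12 -0.49 -1.03] open 0.0301 ff 0.0
```

View pics/e.png

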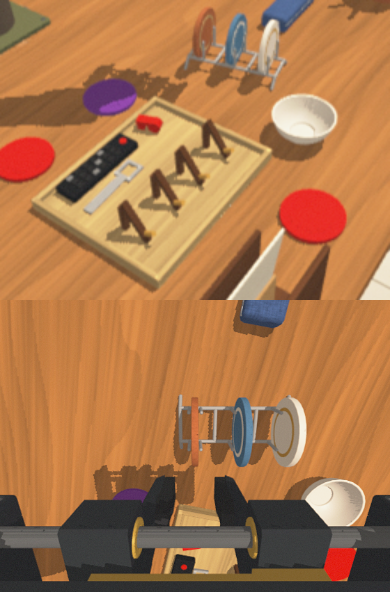

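All three dishes stand upright in a row: terracotta at (204,33), blue at (235,40) and white at (268,45) in the upper panel. The easels are empty and everything else is in place, so I'm handing in.

```bash
python3 -c "
from plant import r
print(r.finish_job())"
```

```text
the job is handed in; nothing more can be done
None
```

The blue dish stands in the rack's middle slot and the terracotta dish in the free end slot, both lowered onto the rails at about 5 N before release; the job was handed in at about 19 s, with nothing else visibly moved in the last pictures.

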